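# Close the lever screw of a filter-cell press

## Robot

A 7-joint arm with a two-finger parallel gripper is mounted at the origin on a cart in front of the work surface, level with it; the furniture and walls round the work are solid. World frame = base frame: x ahead of the robot, y to its left, z up, the work surface at z = 0. Lengths are in m, angles in rad, forces in N, time in s.
With the tool pointing down it reaches from about 0.425 to 0.975 m from the base axis. Payload 16.7 kg.
Tool frame: the origin (TCP) lies on the centre line of the jaws, within the pads' length; the fingertips stand robot.tips_ahead ahead of it and the grasp point (between the pads) lies 11 mm behind it (robot.tips_ahead is the distance from the TCP to the fingertips, in m); z points along the fingers, y is the direction in which the jaws open and shut (so a half turn about z gives the same grasp; the last joint's range is limited). The gripper opens to 85 mm and grips with 20 to 120 N. Pads are 22 mm wide; open, the fingers measure 114 mm over their backs; the gripper's body (76 mm by 85 mm) begins 54 mm behind the grasp point. The pads swing forward as they close: fully open they stand 13 mm farther back than shut.
Start: joints at [1.012, 0.426, 0.074, 1.606, -0.034, 1.111, -0.067], TCP at [0.268, -0.619, 0.239] pointing down, gripper open.
Joint ranges: [-2.85, 2.85], [-0.5, 2.14], [-1.23, 1.37], [0.21, 2.46], [-1.02, 4.16], [0.16, 2.05], [-2.73, 2.73]. Speed limits (rad/s): [1.89, 1.89, 2.39, 2.39, 3.01, 3.01, 3.01].

## Interface

Orientations are given as a unit quaternion [x, y, z, w].
In Python, from cell import robot gives the robot as it stands.
- The arm moves only by the shell command python3 -m crank 'ROWS'. ROWS is JSON, a list of rows, each a list of 3 entries, a list of its own where there are three numbers: the closure in counts, from 0 (fully open) to 255 (shut), then the shift along the world's x, y, z in mm, then the turn, a rotation vector about the world's x, y, z in degrees. In form: [[hand, [x, y, z], [wx, wy, wz]], ...]. A call has 1 to 5 rows; each row is the pose to reach, as a shift and turn from the pose commanded when the call began; what a row does not reach only later rows make up. A row lasts 1/10 s, in which the tool goes at most 50 mm and 8.59 degrees, less where a joint would pass 70% of its speed; a pose out of reach is approached as far as the arm can. A call with a gripper value outside its range is refused whole. The fingers move at their own pace and stop on an object; the grip force is fixed at half the most. Time passes only in rows, so rows that repeat a pose let the fingers close. It gives the time, the measured TCP pose, the force and the opening at its end, in the units of the state.
- robot.sense(): the state, without advancing time (a new reading comes with each control period).
- robot.get_image(name): name is "scene" or "top" or "wrist"; returns a dict with "pixels" (420x560x3 uint8, red, green, blue), "camera_matrix" (3x3 intrinsics, pixels), "R" (3x3) and "t" (3): a world point X has camera coordinates R X + t; the wrist camera has in their place "mount" (4x4, takes a point from camera to tool coordinates, whose origin is the TCP and whose axes are the flange's). Camera axes: x right, y down, z forward; pixel columns grow to the right and rows downward; lengths in m; the calibration is good to about 2 mm. A picture is of the moment at which its call begins: read the wrist's pose just before it. There is no depth.
- robot.hand_in(): hands the job in, once; it reports no verdict.
Trained networks look in a picture, given as the dict that the camera call returned (one of the last four; its "shot" number tells which), for a name from the list of things; names that differ only in an ending like _2 or _b are one class to them, and where a whole thing is asked for, a point or a joint stands for the part that bears it (a point fixed in the world has none). Each returns a list of dicts, best first, with "score" (0 to 1); they miss things now and then, are a little off and sometimes report something else, mostly with a low value. They report only what shows in the picture. A call takes as long as a camera call. They do not tell look-alikes from the thing itself.
- robot.look_for(picture, label): "extent" ([left, top, right, bottom] in pixels, round what is visible of it).
- robot.landmark_of(picture, label): "position" ([row, column] in pixels: a listed point, or the origin of a listed thing).
The state is a dict: "time_s": time; "joints": joint angles; "qvel": joint speeds; "effort": joint torques, N m; "tool_pos": TCP position; "tool_rot": TCP orientation; "ft_force": force on the tool from outside, world axes, zero at the start; "wrist_torque": the same for the moment, N m; "gripper_width": opening from 0.0 (shut) to 1.0 (fully open).
Only numpy, scipy, OpenCV 4.12 (cv2) and the standard library are available. Lean on these libraries where they do the work, as an engineer would, in place of code of your own. Each camera call takes 0.05 s, during which the arm holds its last target.

## Task

Close the small filter-cell press on the bench: with its lever left raised as the crank, screw the lever screw in clockwise (seen from above) until it is snug and will turn no further. Only then fold the lever down flat, leaving the screw snug and the beaker, bottle and tube beside the press where they stand.

Things in the scene. Friction and masses are not known exactly. Their poses are not given: they have to be found in the camera images.
- press: filter-cell press fixed to the bench: aluminium base 100 (its x) x 170 (y) x 12 mm, round steel cell (diameter 80, top at z 50 mm), two posts at y +-62 mm, yoke bar 34 x 156 mm across them, top at z 90 mm (nuts on its ends to 103). A lever screw stands upright through the bar's middle. Origin: centre of the underside, on the screw axis; z up; place and yaw vary.
- lever_pivot (a point): lever's hinge pin, on the screw's vertical axis, in a round dark head of diameter 30 mm; z 119 mm when snug, up to 9 mm higher before. The screw takes about 0.12 N m to turn, stays where left and meets a hard stop when snug, half to one and a half turns from the start. At both the start and the stop the lever may point any way, so the stop must be felt.
- lever_tip (a point): end of the dark steel lever, on its centre line, 86 mm from the pivot. A straight flat bar 9 mm thick, 13 mm wide, 20 mm wide over its last 34 mm. Raised, it slopes 34 deg above level: tip 71 mm out from the axis, 49 mm above the pivot. Folded, it lies level. It turns with the screw; from lever_pivot to lever_tip is its direction.
- lever (a joint): fold of the lever about its pin, rad: 0 raised (34 deg above level), 0.60 fully folded down, level (hard stop). Stiff by friction: about 0.3 N m to fold, roughly 5 N pressed down near the tip; stays where it is left. Independent of the screw's turning.
- pad_face (a point): centre of the underside of the screw's round steel pad (diameter 28 mm), under the yoke; rests on the cell when snug
- cell_top (a point): centre of the cell's top face, z 50 mm. The screw sinks 6 mm per clockwise turn: a 1 mm gap from here up to pad_face means about 60 deg still to turn; 0 when snug
- beaker: empty glass beaker, diameter 69 mm, 75 mm high, loose, on the +y side of the press; origin under its centre; leave alone
- amber_bottle: brown bottle with white cap, diameter 45 mm, 91 mm high, loose, on the -y side of the press; origin under its centre; leave alone
- conical_tube: standing clear tube with blue cap, diameter 35 mm, 108 mm high, loose, on the -y side of the press, nearer the robot; origin under its centre; leave alone
Things that resemble listed ones, but are neither listed nor needed, are in the scene too. There is more than one size of the press; the one meant has the size given above.

How it is judged:
By the outcome, as a careful person would: the job done as asked, in the order asked, and still so for the second after the job is handed in, with the robot touching nothing.
It also fails if it takes over 54 s, if anything falls off the work surface, if the arm or the gripper's body presses on something with over 40 N, if the wrist force passes 120 N, or if a joint passes its speed limit or range.

## Working session

There is one attempt and no reset: what is moved stays moved. The work goes in short steps, Python scripts to look and compute and a shell command to move; the robot and the scene stay as the last step left them, time stands still between calls to the robot, and variables do not carry over. Pictures are saved under pics/ and viewed, and the job is handed in when it is done.

```bash
mkdir -p pics; ls; python3 - <<'E'
from cell import robot
import cv2
print(robot.sense()); print(robot.tips_ahead)
for n in("scene","top"):
    p=robot.get_image(n); cv2.imwrite(f"pics/{n}0.png",p["pixels"][:,:,::-1])
    print(n,p["camera_matrix"],p["R"],p["t"])
    for l in("press","lever_pivot","lever_tip","pad_face","cell_top","beaker","amber_bottle","conical_tube"):
        print(l,[(d["score"],d["position"]) for d in robot.landmark_of(p,l)][:3])
E
```

```text
pics
{'time_s': 0.0, 'joints': array([ 1.01248108,  0.42670477,  0.0738247 ,  1.60658788, -0.03410592,
        1.11079776, -0.06715189]), 'qvel': array([ 0.00110097, -0.00034499,  0.00017534, -0.0002032 , -0.00081177,
        0.00199408,  0.00028896]), 'effort': array([-3.63471190e-04, -9.49836802e+01,  3.76116782e+00, -4.63523734e+01,
        1.93738122e-02,  9.87540901e-03, -6.25216512e-05]), 'tool_pos': array([ 0.26816619, -0.61902414,  0.23863641]), 'tool_rot': array([ 9.79187480e-01,  2.02956880e-01, -1.61525645e-04, -5.98247904e-04]), 'ft_force': array([ 0.10033896,  0.12847375, -0.09379794]), 'wrist_torque': array([ 0.0024137 , -0.01366435, -0.01471782]), 'gripper_width': 0.9987347242955575}
0.008
scene [[402.27141999   0.         286.36225469]
 [  0.         402.27141999 206.67494779]
 [  0.           0.           1.        ]] [[-0.48014374 -0.87707668 -0.01408871]
 [-0.5271969   0.30136916 -0.79450617]
 [ 0.70108874 -0.37404964 -0.60709262]] [0.25652111 0.37834461 0.54839336]
press [(0.81, [246.5, 279.3]), (0.65, [220.0, 392.1])]
lever_pivot [(0.67, [190.4, 399.4]), (0.64, [
[... 283 characters left out ...]
]
conical_tube [(0.81, [241.7, 341.2]), (0.25, [222.1, 329.7])]
top [[474.3222526    0.         278.09723364]
 [  0.         474.3222526  208.8468989 ]
 [  0.           0.           1.        ]] [[-0.0029872  -0.99994008  0.01053141]
 [-0.99402753  0.00182034 -0.10911446]
 [ 0.10908875 -0.01079446 -0.9939734 ]] [0.01489224 0.54347968 1.04855018]
press [(0.93, [230.7, 406.5]), (0.82, [207.7, 282.4])]
lever_pivot [(0.59, [202.3, 278.0]), (0.59, [228.0, 418.4])]
lever_tip [(0.49, [203.1, 429.4]), (0.23, [201.1, 277.9])]
pad_face []
cell_top [(0.95, [228.1, 407.3]), (0.61, [204.4, 278.9])]
beaker [(0.75, [215.4, 206.3])]
amber_bottle [(0.76, [203.1, 336.9])]
conical_tube [(0.81, [230.4, 331.0])]
```

View pics/scene0.png

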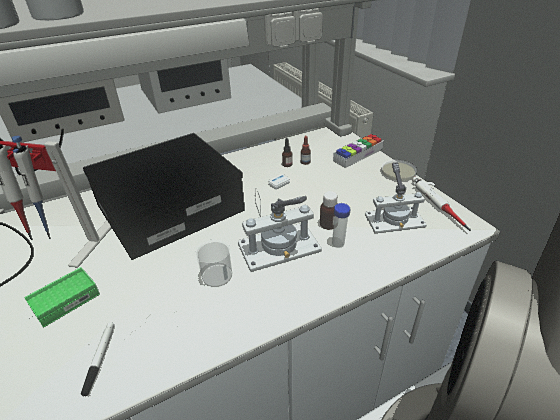

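View pics/top0.png

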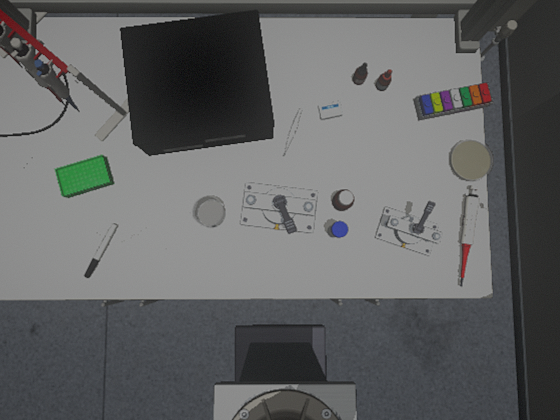

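Candidates: the press at top px (280,207) / scene (279,246), with beaker, bottle and tube beside it, and a smaller press at top (407,230) / scene (396,218). The first looks bigger and has the right neighbours. I'll check its size in a close crop.

```bash
cat > h.py <<'E'
import numpy as np,cv2
from cell import robot
def ray(p,uv):
    K=p["camera_matrix"];R=np.array(p["R"]);t=np.array(p["t"])
    d=R.T@np.linalg.solve(K,np.array([uv[0],uv[1],1.]));return -R.T@t,d
def atz(p,uv,z):
    c,d=ray(p,uv);return c+d*(z-c[2])/d[2]
def proj(p,X):
    c=np.array(p["R"])@np.array(X)+np.array(p["t"]);c=p["camera_matrix"]@c;return c[:2]/c[2]
def tri(ps,uvs):
    A=np.zeros((3,3));b=np.zeros(3)
    for p,uv in zip(ps,uvs):
        c,d=ray(p,uv);d/=np.linalg.norm(d);M=np.eye(3)-np.outer(d,d);A+=M;b+=M@c
    return np.linalg.solve(A,b)
E
python3 - <<'E'
from h import *
t=robot.get_image("top");s=robot.get_image("scene")
for n,p,(x,y,w,h_) in(("t",t,(220,160,150,100)),("s",s,(190,170,180,110))):
    cv2.imwrite(f"pics/c_{n}.png",cv2.resize(p["pixels"][y:y+h_,x:x+w,::-1],None,fx=4.4,fy=4.4,interpolation=cv2.INTER_CUBIC))
print("press z0",atz(t,(282.4,207.7),0),atz(s,(279.3,246.5),0))
print("cell",tri([t,s],[(278.9,204.4),(276.7,228.3)]))
print("piv",tri([t,s],[(278,202.3),(279.1,204.3)]))
print("tip",tri([t,s],[(290,230),(304.8,199.3)]))
for l,a in(("beaker",(206.3,215.4)),("amber",(336.9,203.1)),("tube",(331,230.4))): print(l,atz(t,a,0))
E
```

```text
press z0 [0.54944728 0.00319589 0.        ] [0.54910503 0.01047692 0.        ]
cell [0.55126717 0.01305368 0.0546466 ]
piv [0.5453431  0.01245249 0.12548348]
tip [ 0.48412009 -0.01177367  0.16882479]
beaker [0.53172306 0.18051683 0.        ]
amber [ 0.56005874 -0.12452014  0.        ]
tube [ 0.49608404 -0.10971255  0.        ]
```

View pics/c_t.png

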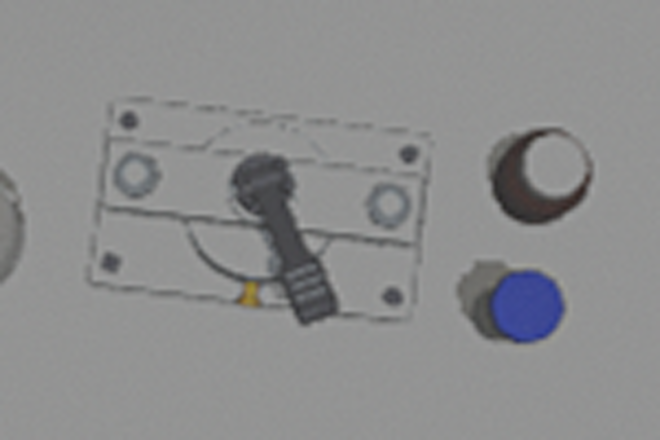

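View pics/c_s.png

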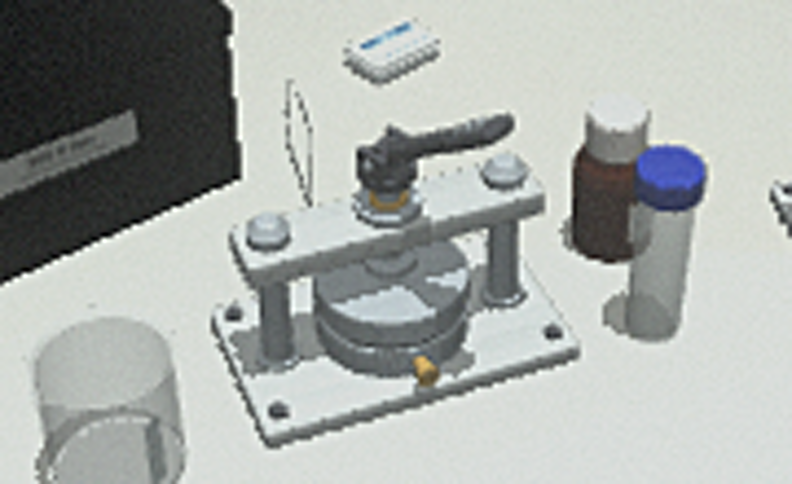

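```bash
python3 - <<'E'
from h import *
t=robot.get_image("top");s=robot.get_image("scene")
f=lambda c:(c[0]/4.4+220-.4,c[1]/4.4+160-.4)
C=[atz(t,f(c),.012)[:2] for c in((112,97),(431,135),(410,320),(90,282))]
print(C,np.mean(C,0)); print([np.linalg.norm(C[i]-C[(i+1)%4]) for i in range(4)])
v=(C[0]-C[1]);print("yaw of +y",np.degrees(np.arctan2(-v[0],v[1])))
g=lambda c:(c[0]/4.4+190-.4,c[1]/4.4+170-.4)
D=[atz(s,g(c),.012)[:2] for c in((213,322),(578,350),(272,442))];print(D,(D[0]+D[1])*0, (D[1]+D[2]+D[0]+(D[0]+D[1]-D[2])*0)/3)
# nuts
N=[atz(t,f(c),.103)[:2] for c in((137,174),(388,205))];print("nuts mid",np.mean(N,0),np.linalg.norm(N[0]-N[1]))
for z in(.12,.125,.13): print(z,atz(t,f((263,184)),z),atz(t,f((318,312)),z+.049))
print("small press",[np.round(atz(t,c,.012),3) for c in((385,206),(445,218))])
print(robot.sense()["time_s"])
E
```

```text
[array([0.60917596, 0.08998019]), array([ 0.5886636 , -0.07839012]), array([ 0.49097942, -0.06622337]), array([0.51125509, 0.10102474])] [0.55001852 0.01159786]
[np.float64(0.16961521079838962), np.float64(0.09843896572422837), np.float64(0.1684726504676703), np.float64(0.09854177118075534)]
yaw of +y -6.946048550994272
[array([0.59541372, 0.09293054]), array([ 0.48376669, -0.06112192]), array([0.50231318, 0.10198838])] [0. 0.] [0.52716453 0.044599  ]
nuts mid [0.54864381 0.01188562] 0.12189549452701282
0.12 [0.54917781 0.01185656 0.12      ] [ 0.48527708 -0.01189337  0.169     ]
0.125 [0.54854969 0.01192465 0.125     ] [ 0.48495862 -0.01169434  0.174     ]
0.13 [0.54792157 0.01199273 0.13      ] [ 0.48464017 -0.01149531  0.179     ]
small press [array([ 0.552, -0.234,  0.012]), array([ 0.523, -0.373,  0.012])]
1.1
```

Crop confirms it: base measures 169x98 mm (the other press is about 142 mm long). Its screw axis is near (0.549, 0.012) and the raised lever points at about 200°. I'll use the shut fingers as a peg pushing on the lever's counter-clockwise side.

```bash
python3 -m crank '[[255,[17,40,0],[0,0,0]],[255,[35,80,0],[0,0,0]],[255,[52,120,0],[0,0,0]],[255,[70,160,0],[0,0,0]],[255,[87,200,0],[0,0,0]]]'; python3 -m crank '[[255,[17,40,0],[0,0,0]],[255,[35,80,0],[0,0,0]],[255,[52,120,0],[0,0,0]],[255,[70,160,0],[0,0,0]],[255,[87,200,0],[0,0,0]]]'
```

```text
time_s: 1.6
tool_pos: [0.3558, -0.4177, 0.2395]
tool_rot: [0.979, 0.203, 0.0, 0.0]
ft_force: [1.4, -0.3, 0.3]
gripper_width: 0.141
time_s: 2.1
tool_pos: [0.4428, -0.2177, 0.2396]
tool_rot: [0.979, 0.203, 0.0, 0.0]
ft_force: [2.0, 0.1, 0.6]
gripper_width: 0.0
```

```bash
python3 -m crank '[[255,[18,44,0],[0,0,0]],[255,[36,88,0],[0,0,0]],[255,[54,130,0],[0,0,0]],[255,[71,172,0],[0,0,0]],[255,[71,172,0],[0,0,0]]]'; python3 - <<'E'
from h import *
print(robot.sense()["tool_pos"],robot.sense()["ft_force"])
t=robot.get_image("top");p=robot.get_image("wrist");cv2.imwrite("pics/w1.png",p["pixels"][:,:,::-1]);cv2.imwrite("pics/t1.png",t["pixels"][100:300,160:420,::-1].repeat(3,0).repeat(3,1))
E
```

```text
time_s: 2.6
tool_pos: [0.515, -0.0413, 0.2396]
tool_rot: [0.978, 0.207, 0.001, -0.001]
ft_force: [-0.9, -1.0, 0.2]
gripper_width: -0.003
[ 0.51502956 -0.04126605  0.23963361] [-0.86294706 -1.00421868  0.16242339]
```

View pics/w1.png

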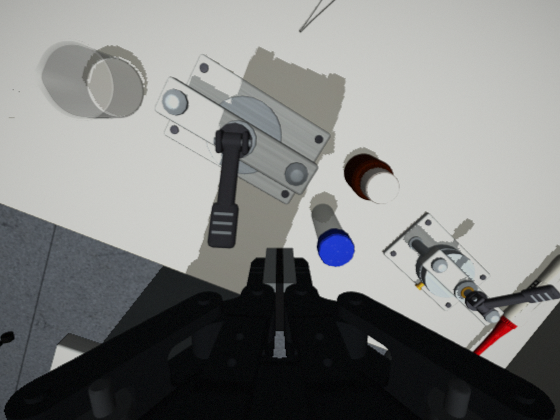

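View pics/t1.png

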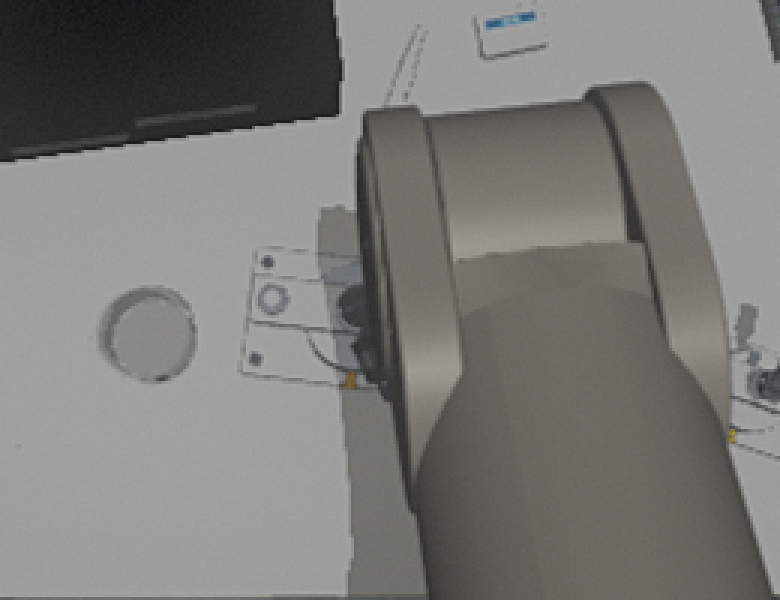

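Wrist view: lever pivot (232,140), tip (222,235), fingertips (280,255), clear of the lever on its counter-clockwise side. Descending.

```bash
python3 -m crank '[[255,[0,0,-30],[0,0,0]],[255,[0,0,-60],[0,0,0]],[255,[0,0,-88],[0,0,0]],[255,[0,0,-88],[0,0,0]],[255,[0,0,-88],[0,0,0]]]'; python3 - <<'E'
from h import *
for i in range(3):
  robot.get_image("wrist");s=robot.sense();print(s["tool_pos"],s["ft_force"],s["wrist_torque"])
p=robot.get_image("scene");cv2.imwrite("pics/s2.png",cv2.resize(p["pixels"][140:280,190:370,::-1],None,fx=4,fy=4,interpolation=cv2.INTER_CUBIC))
E
```

```text
time_s: 3.2
tool_pos: [0.5132, -0.0483, 0.1518]
tool_rot: [0.979, 0.202, -0.0, -0.0]
ft_force: [0.1, 0.5, -0.1]
gripper_width: -0.0
[ 0.51374807 -0.04807764  0.15254715] [ 0.46305146  0.13880196 -0.14846033] [ 0.00949902 -0.01241085 -0.03317869]
[ 0.51402337 -0.04793328  0.15283745] [-0.18671434  0.06405915  0.1781905 ] [ 0.01086322 -0.0301225   0.00520787]
[ 0.51407644 -0.04775726  0.15286389] [0.43530726 0.13065902 0.04441594] [ 0.0386988   0.00916343 -0.0222808 ]
```

View pics/s2.png

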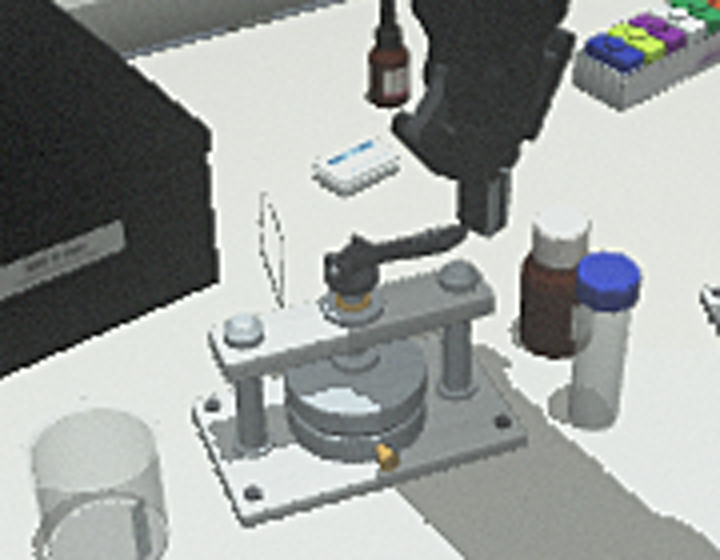

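```bash
python3 -m crank '[[255,[2,12,0],[0,0,0]],[255,[-2,15,0],[0,0,0]],[255,[-6,18,0],[0,0,0]],[255,[-9,22,0],[0,0,0]],[255,[-12,26,0],[0,0,0]]]'; python3 - <<'E'
import numpy as np
# table: call start angle A, 5 rows of 7 deg each and 5 rows of 4 deg
A=215
def row(A,st):
    P=lambda a:58*np.array([np.cos(np.radians(a)),np.sin(np.radians(a))])
    print(A,st,[list(np.round(P(A-st*k)-P(A)).astype(int)) for k in range(1,6)])
for A in range(215,-330,-35): row(A,7)
E
```

```text
time_s: 3.9
tool_pos: [0.5012, -0.0213, 0.1514]
tool_rot: [0.979, 0.203, 0.0, 0.0]
ft_force: [1.7, -1.4, -0.8]
gripper_width: -0.0
215 7 [[np.int64(-4), np.int64(6)], [np.int64(-7), np.int64(12)], [np.int64(-9), np.int64(19)], [np.int64(-10), np.int64(26)], [np.int64(-10), np.int64(33)]]
180 7 [[np.int64(0), np.int64(7)], [np.int64(2), np.int64(14)], [np.int64(4), np.int64(21)], [np.int64(7), np.int64(27)], [np.int64(10), np.int64(33)]]
145 7 [[np.int64(4), np.int64(6)], [np.int64(9), np.int64(11)], [np.int64(15), np.int64(15)], [np.int64(21), np.int64(18)], [np.int64(28), np.int64(21)]]
110 7 [[np.int64(7), np.int64(2)], [np.int64(14), np.int64(3)], [np.int64(21), np.int64(3)], [np.int64(28), np.int64(3)], [np.int64(35), np.int64(2)]]
75 7 [[np.int64(7), np.int64(-2)], [np.int64(13), np.int64(-5)], [np.int64(19), np.int64(-9)], [np.int64(25), np.int64(-14)], [np.int64(29), np.int64(-19)]]
40 7 [[np.int64(4), np.int64(-6)], [np.int64(8), np.int64(-12)], [np.int64(10), np.int64(-18)], [np.int64(12), np.int64(-25)], [np.int64(13), np.int64(-32)]]
5 7 [[np.int64(0), np.int64(-7)], [np.i
[... 841 characters left out ...]
, np.int64(21)], [np.int64(2), np.int64(28)], [np.int64(5), np.int64(35)]]
-205 7 [[np.int64(3), np.int64(6)], [np.int64(7), np.int64(12)], [np.int64(12), np.int64(17)], [np.int64(18), np.int64(22)], [np.int64(24), np.int64(26)]]
-240 7 [[np.int64(6), np.int64(3)], [np.int64(13), np.int64(6)], [np.int64(20), np.int64(7)], [np.int64(27), np.int64(8)], [np.int64(34), np.int64(8)]]
-275 7 [[np.int64(7), np.int64(-1)], [np.int64(14), np.int64(-3)], [np.int64(20), np.int64(-6)], [np.int64(27), np.int64(-9)], [np.int64(32), np.int64(-13)]]
-310 7 [[np.int64(5), np.int64(-5)], [np.int64(10), np.int64(-10)], [np.int64(13), np.int64(-16)], [np.int64(16), np.int64(-23)], [np.int64(19), np.int64(-29)]]
```

```bash
python3 -m crank '[[255,[-4,6,0],[0,0,0]],[255,[-7,12,0],[0,0,0]],[255,[-9,19,0],[0,0,0]],[255,[-10,26,0],[0,0,0]],[255,[-10,33,0],[0,0,0]]]'; python3 -m crank '[[255,[0,7,0],[0,0,0]],[255,[2,14,0],[0,0,0]],[255,[4,21,0],[0,0,0]],[255,[7,27,0],[0,0,0]],[255,[10,33,0],[0,0,0]]]'
python3 - <<'E'
from h import *
print(robot.sense()["ft_force"])
p=robot.get_image("scene");cv2.imwrite("pics/s3.png",cv2.resize(p["pixels"][140:280,190:370,::-1],None,fx=4,fy=4,interpolation=cv2.INTER_CUBIC))
E
```

```text
time_s: 4.4
tool_pos: [0.4911, 0.0123, 0.1513]
tool_rot: [0.979, 0.203, -0.0, -0.0]
ft_force: [0.7, -2.8, 0.8]
gripper_width: 0.0
time_s: 4.9
tool_pos: [0.5014, 0.0452, 0.1512]
tool_rot: [0.979, 0.203, -0.0, -0.0]
ft_force: [-0.8, -2.6, -0.6]
gripper_width: 0.003
[-0.78113529 -2.61356078 -0.60090704]
```

View pics/s3.png

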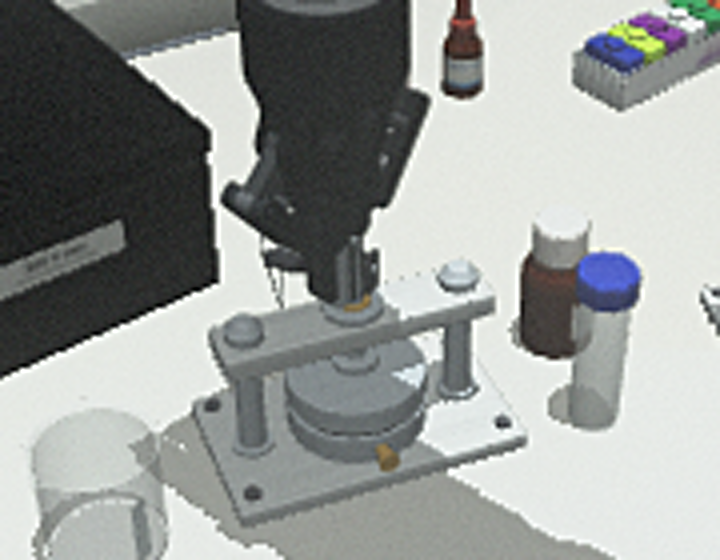

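Lever turns with about 2.7 N, and the arm tracks stiffly, so I'll guard each short move with a force check, which a half turn in will matter.

```bash
cat > g.py <<'E'
import sys,numpy as np
from cell import robot
s=robot.sense();f=np.linalg.norm(s["ft_force"]);r=s["tool_pos"][:2]-[.549,.012]
print("F %.1f ang %.1f r %.1f"%(f,np.degrees(np.arctan2(r[1],r[0])),1e3*np.hypot(*r)))
sys.exit(f>float(sys.argv[1]))
E
python3 -m crank '[[255,[4,6,0],[0,0,0]],[255,[9,11,0],[0,0,0]],[255,[15,15,0],[0,0,0]],[255,[21,18,0],[0,0,0]],[255,[28,21,0],[0,0,0]]]' >/dev/null; python3 g.py 6 && python3 -m crank '[[255,[7,2,0],[0,0,0]],[255,[14,3,0],[0,0,0]],[255,[21,3,0],[0,0,0]],[255,[28,3,0],[0,0,0]],[255,[35,2,0],[0,0,0]]]'; python3 g.py 6
python3 - <<'E'
from h import *
p=robot.get_image("scene");cv2.imwrite("pics/s4.png",cv2.resize(p["pixels"][140:280,190:370,::-1],None,fx=4,fy=4,interpolation=cv2.INTER_CUBIC))
P=lambda a:58*np.array([np.cos(np.radians(a)),np.sin(np.radians(a))])
for A in range(75,-300,-9): print(A,[[int(v) for v in np.round(P(A-3*k)-P(A))] for k in range(1,4)])
E
```

```text
F 3.8 ang 109.7 r 57.2
F 3.8 ang 109.7 r 57.2
75 [[3, -1], [6, -2], [9, -3]]
66 [[3, -1], [5, -3], [8, -4]]
57 [[3, -2], [5, -4], [7, -6]]
48 [[2, -2], [4, -4], [6, -7]]
39 [[2, -2], [4, -5], [5, -8]]
30 [[1, -3], [3, -5], [4, -8]]
21 [[1, -3], [2, -6], [3, -9]]
12 [[1, -3], [1, -6], [1, -9]]
3 [[0, -3], [0, -6], [0, -9]]
-6 [[0, -3], [-1, -6], [-2, -9]]
-15 [[-1, -3], [-2, -6], [-3, -9]]
-24 [[-1, -3], [-3, -5], [-4, -8]]
-33 [[-2, -3], [-4, -5], [-6, -7]]
-42 [[-2, -2], [-4, -4], [-7, -6]]
-51 [[-2, -2], [-5, -4], [-8, -5]]
-60 [[-3, -1], [-5, -3], [-8, -4]]
-69 [[-3, -1], [-6, -2], [-9, -3]]
-78 [[-3, -1], [-6, -1], [-9, -1]]
-87 [[-3, 0], [-6, 0], [-9, 0]]
-96 [[-3, 0], [-6, 1], [-9, 2]]
-105 [[-3, 1], [-6, 2], [-9, 3]]
-114 [[-3, 1], [-5, 3], [-8, 4]]
-123 [[-3, 2], [-5, 4], [-7, 6]]
-132 [[-2, 2], [-4, 4], [-6, 7]]
-141 [[-2, 2], [-4, 5], [-5, 8]]
-150 [[-1, 3], [-3, 5], [-4, 8]]
-159 [[-1, 3], [-2, 6], [-3, 9]]
-168 [[-1, 3], [-1, 6], [-1, 9]]
-177 [[0, 3], [0, 6], [0, 9]]
-186 [[0, 3], [1, 6], [2, 9]]
-195 [[1, 3], [2, 6], [3, 9]]
-204 [[1, 3], [3, 5], [4, 8]]
-213 [[2, 3], [4, 5], [6, 7]]
-222 [[2, 2], [4, 4], [7, 6]]
-231 [[2, 2], [5, 4], [8, 5]]
-240 [[3, 1], [5, 3], [8, 4]]
-249 [[3, 1], [6, 2], [9, 3]]
-258 [[3, 1], [6, 1], [9, 1]]
-267 [[3, 0], [6, 0], [9, 0]]
-276 [[3, 0], [6, -1], [9, -2]]
-285 [[3, -1], [6, -2], [9, -3]]
-294 [[3, -1], [5, -3], [8, -4]]False
False
```

View pics/s4.png

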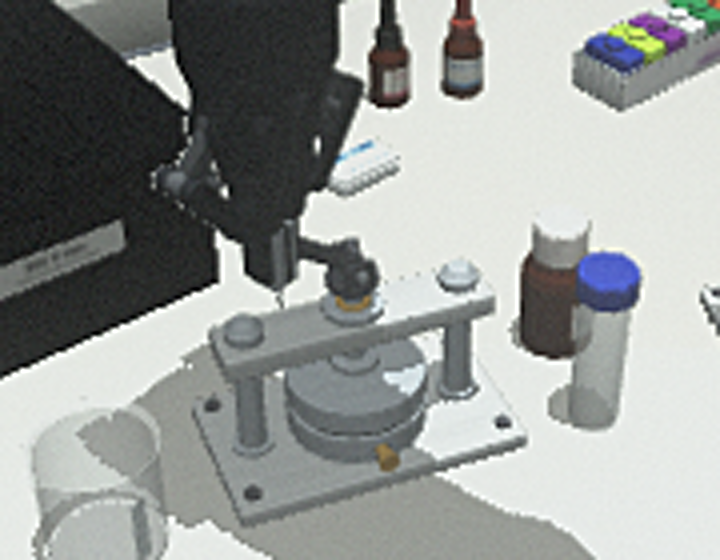

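```bash
sed -i 's/sys.exit(\(.*\))/sys.exit(int(\1))/' g.py; python3 -m crank '[[255,[7,2,0],[0,0,0]],[255,[14,3,0],[0,0,0]],[255,[21,3,0],[0,0,0]],[255,[28,3,0],[0,0,0]],[255,[35,2,0],[0,0,0]]]'>/dev/null; python3 g.py 6 && echo ok
```

```text
F 2.7 ang 74.1 r 58.0
ok
```

```bash
python3 -m crank '[[255,[3,-1,0],[0,0,0]],[255,[6,-2,0],[0,0,0]],[255,[9,-3,0],[0,0,0]]]'>/dev/null; python3 g.py 6 && python3 -m crank '[[255,[3,-1,0],[0,0,0]],[255,[5,-3,0],[0,0,0]],[255,[8,-4,0],[0,0,0]]]' >/dev/null && python3 g.py 6 && python3 -m crank '[[255,[3,-2,0],[0,0,0]],[255,[5,-4,0],[0,0,0]],[255,[7,-6,0],[0,0,0]]]' >/dev/null && python3 g.py 6
python3 - <<'E'
from h import *
p=robot.get_image("scene");cv2.imwrite("pics/s5.png",cv2.resize(p["pixels"][150:270,200:350,::-1],None,fx=5,fy=5,interpolation=cv2.INTER_CUBIC))
for l in("lever_pivot","lever_tip","pad_face","cell_top"): print(l,[(d["score"],d["position"]) for d in robot.landmark_of(p,l)][:4])
for z in(0.119,.122,.125,.128): print(z,proj(p,(.549,.012,z)))
for z in(.05,.053,.056,.059): print(z,proj(p,(.549,.012,z)))
print(robot.sense()["time_s"])
E
```

```text
F 2.9 ang 65.1 r 58.0
F 2.8 ang 56.2 r 58.3
F 2.4 ang 47.1 r 58.0
lever_pivot [(0.62, [207.2, 275.5]), (0.51, [187.7, 401.9])]
lever_tip [(0.61, [160.3, 395.6]), (0.53, [172.6, 251.6])]
pad_face [(0.83, [228.1, 280.1]), (0.64, [206.6, 398.5]), (0.54, [174.9, 251.2])]
cell_top [(0.76, [231.0, 278.0]), (0.75, [208.9, 398.4])]
0.119 [277.3079933  205.72802008]
0.122 [277.26880841 204.60422902]
0.125 [277.22945617 203.47563859]
0.128 [277.18993551 202.34221795]
0.05 [278.16539872 230.3177143 ]
0.053 [278.12978611 229.29637347]
0.056 [278.09402853 228.27087498]
0.059 [278.05812509 227.2411934 ]
7.15
```

View pics/s5.png

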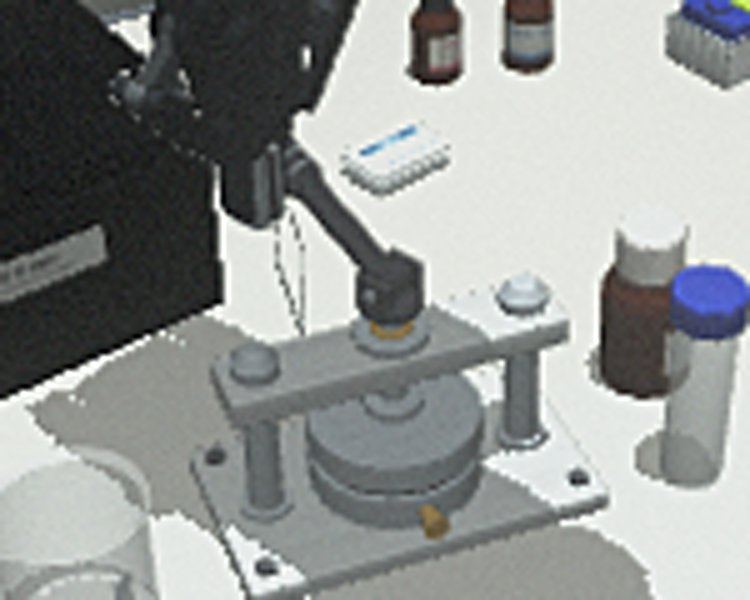

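```bash
python3 -m crank '[[255,[2,-2,0],[0,0,0]],[255,[4,-4,0],[0,0,0]],[255,[6,-7,0],[0,0,0]]]'>/dev/null; python3 g.py 5 && python3 -m crank '[[255,[2,-2,0],[0,0,0]],[255,[4,-5,0],[0,0,0]],[255,[5,-8,0],[0,0,0]]]' >/dev/null && python3 g.py 5 && python3 -m crank '[[255,[1,-3,0],[0,0,0]],[255,[3,-5,0],[0,0,0]],[255,[4,-8,0],[0,0,0]]]' >/dev/null && python3 g.py 5 && python3 -m crank '[[255,[1,-3,0],[0,0,0]],[255,[2,-6,0],[0,0,0]],[255,[3,-9,0],[0,0,0]]]' >/dev/null && python3 g.py 5 && python3 -m crank '[[255,[1,-3,0],[0,0,0]],[255,[1,-6,0],[0,0,0]],[255,[1,-9,0],[0,0,0]]]' >/dev/null && python3 g.py 5 && python3 -m crank '[[255,[0,-3,0],[0,0,0]],[255,[0,-6,0],[0,0,0]],[255,[0,-9,0],[0,0,0]]]' >/dev/null && python3 g.py 5 
python3 - <<'E'
from h import *
p=robot.get_image("scene");cv2.imwrite("pics/s6.png",cv2.resize(p["pixels"][150:270,200:350,::-1],None,fx=5,fy=5,interpolation=cv2.INTER_CUBIC))
print(robot.sense()["time_s"],robot.sense()["tool_pos"])
E
```

```text
F 2.6 ang 38.2 r 57.7
F 2.3 ang 28.5 r 57.5
F 2.7 ang 19.7 r 57.9
F 2.7 ang 10.3 r 58.3
F 2.4 ang 1.4 r 58.3
F 2.0 ang -7.4 r 58.8
9.0 [0.60731294 0.00376067 0.15131874]
```

View pics/s6.png

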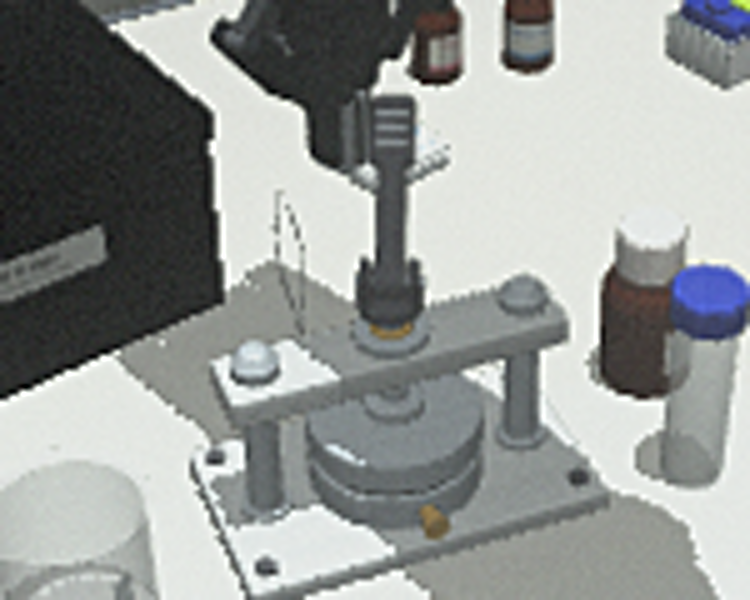

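Working: the lever points away (tip at crop 393,100), and orange thread still shows. Continuing.

```bash
python3 -m crank '[[255,[0,-3,0],[0,0,0]],[255,[-1,-6,0],[0,0,0]],[255,[-2,-9,0],[0,0,0]]]'>/dev/null; python3 g.py 5 && python3 -m crank '[[255,[-1,-3,0],[0,0,0]],[255,[-2,-6,0],[0,0,0]],[255,[-3,-9,0],[0,0,0]]]' >/dev/null && python3 g.py 5 && python3 -m crank '[[255,[-1,-3,0],[0,0,0]],[255,[-3,-5,0],[0,0,0]],[255,[-4,-8,0],[0,0,0]]]' >/dev/null && python3 g.py 5 && python3 -m crank '[[255,[-2,-3,0],[0,0,0]],[255,[-4,-5,0],[0,0,0]],[255,[-6,-7,0],[0,0,0]]]' >/dev/null && python3 g.py 5 && python3 -m crank '[[255,[-2,-2,0],[0,0,0]],[255,[-4,-4,0],[0,0,0]],[255,[-7,-6,0],[0,0,0]]]' >/dev/null && python3 g.py 5 && python3 -m crank '[[255,[-2,-2,0],[0,0,0]],[255,[-5,-4,0],[0,0,0]],[255,[-8,-5,0],[0,0,0]]]' >/dev/null && python3 g.py 5 
python3 - <<'E'
from h import *
p=robot.get_image("scene");cv2.imwrite("pics/s7.png",cv2.resize(p["pixels"][150:270,200:350,::-1],None,fx=5,fy=5,interpolation=cv2.INTER_CUBIC))
print(robot.sense()["time_s"],robot.sense()["tool_pos"])
E
```

```text
F 2.4 ang -16.4 r 58.6
F 1.9 ang -25.7 r 59.1
F 1.8 ang -34.3 r 59.4
F 2.1 ang -43.3 r 59.2
F 3.0 ang -52.0 r 58.9
F 2.7 ang -61.4 r 58.8
10.85 [ 0.57667526 -0.03984393  0.1513204 ]
```

View pics/s7.png

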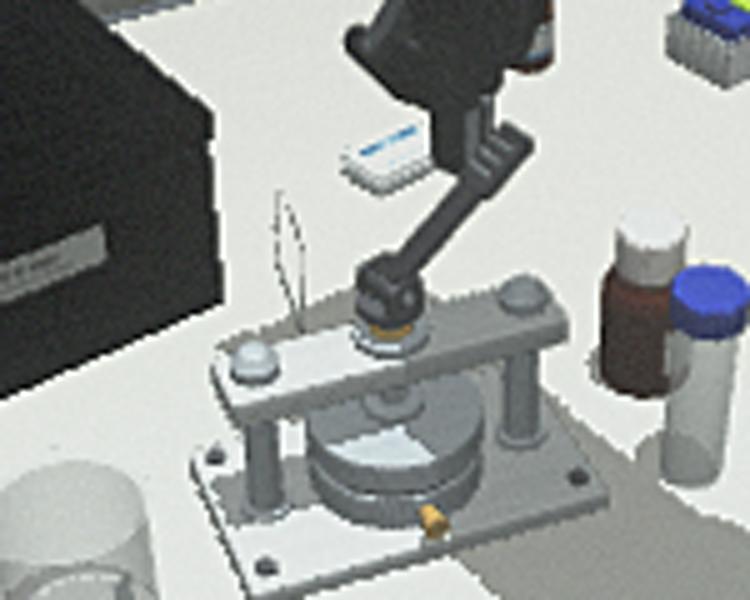

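```bash
python3 -m crank '[[255,[-3,-1,0],[0,0,0]],[255,[-5,-3,0],[0,0,0]],[255,[-8,-4,0],[0,0,0]]]'>/dev/null; python3 g.py 4.5 && python3 -m crank '[[255,[-3,-1,0],[0,0,0]],[255,[-6,-2,0],[0,0,0]],[255,[-9,-3,0],[0,0,0]]]' >/dev/null && python3 g.py 4.5 && python3 -m crank '[[255,[-3,-1,0],[0,0,0]],[255,[-6,-1,0],[0,0,0]],[255,[-9,-1,0],[0,0,0]]]' >/dev/null && python3 g.py 4.5 && python3 -m crank '[[255,[-3,0,0],[0,0,0]],[255,[-6,0,0],[0,0,0]],[255,[-9,0,0],[0,0,0]]]' >/dev/null && python3 g.py 4.5 && python3 -m crank '[[255,[-3,0,0],[0,0,0]],[255,[-6,1,0],[0,0,0]],[255,[-9,2,0],[0,0,0]]]' >/dev/null && python3 g.py 4.5 && python3 -m crank '[[255,[-3,1,0],[0,0,0]],[255,[-6,2,0],[0,0,0]],[255,[-9,3,0],[0,0,0]]]' >/dev/null && python3 g.py 4.5 
python3 - <<'E'
from h import *
p=robot.get_image("scene");cv2.imwrite("pics/s8.png",cv2.resize(p["pixels"][150:270,200:350,::-1],None,fx=5,fy=5,interpolation=cv2.INTER_CUBIC))
print(robot.sense()["time_s"],robot.sense()["tool_pos"])
E
```

```text
F 3.4 ang -70.0 r 59.1
F 18.4 ang -77.1 r 58.8
11.5 [ 0.56215161 -0.04541874  0.15208029]
```

View pics/s8.png

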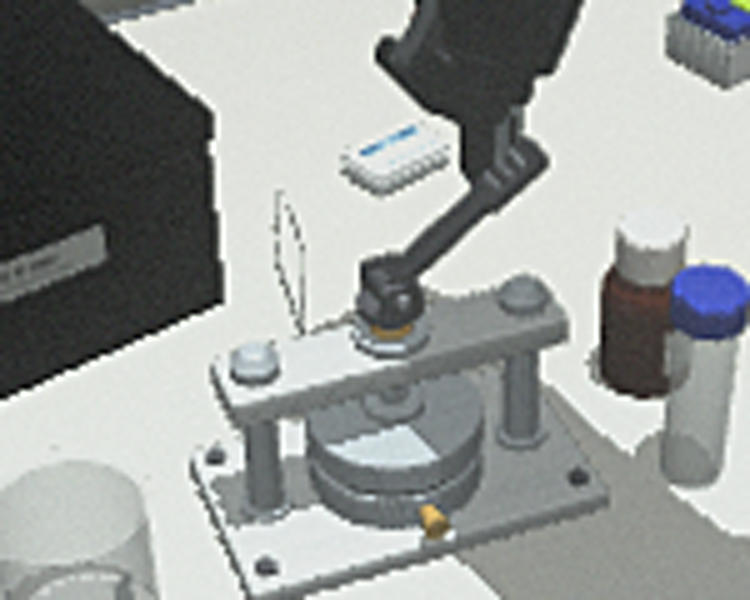

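```bash
python3 -m crank '[[255,[0,0,0],[0,0,0]],[255,[0,0,0],[0,0,0]]]'; python3 - <<'E'
from h import *
s=robot.sense();print(s["ft_force"],s["wrist_torque"],s["tool_pos"])
p=robot.get_image("scene");t=robot.get_image("top")
for l in("lever_pivot","lever_tip","pad_face","cell_top"): print(l,[(d["score"],d["position"]) for d in robot.landmark_of(p,l)][:4])
print(proj(p,(.549,.012,.119)),proj(p,(.549,.012,.05)))
cv2.imwrite("pics/s9.png",cv2.resize(p["pixels"][190:260,240:320,::-1],None,fx=8,fy=8,interpolation=cv2.INTER_CUBIC))
E
```

```text
time_s: 11.7
tool_pos: [0.5626, -0.0452, 0.1521]
tool_rot: [0.979, 0.203, 0.003, -0.0]
ft_force: [16.2, 6.8, -5.6]
gripper_width: -0.0
[16.19040912  6.81897104 -5.62273287] [ 1.44082882 -3.45325599 -0.1204986 ] [ 0.56264137 -0.04519193  0.15213139]
lever_pivot [(0.58, [188.5, 401.8])]
lever_tip [(0.53, [159.1, 395.2]), (0.5, [176.1, 308.3])]
pad_face [(0.86, [229.6, 280.4]), (0.67, [205.6, 397.6]), (0.32, [275.2, 215.0])]
cell_top [(0.95, [231.4, 276.5]), (0.75, [208.5, 400.1])]
[277.3079933  205.72802008] [278.16539872 230.3177143 ]
```

View pics/s9.png

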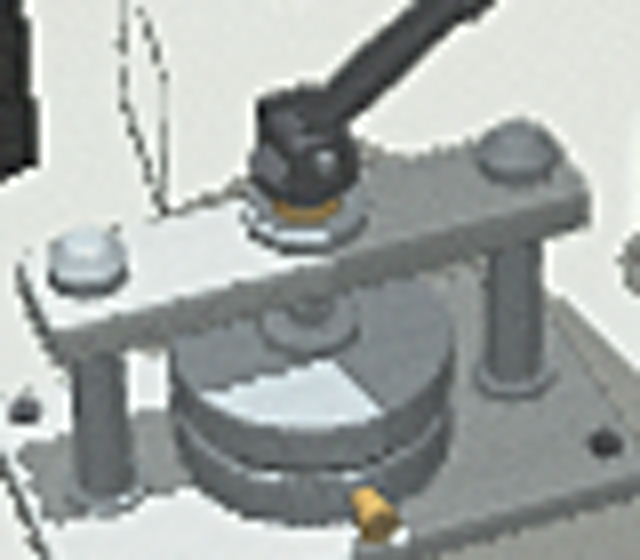

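```bash
python3 -m crank '[[255,[6,0,0],[0,0,0]],[255,[14,0,0],[0,0,0]],[255,[14,0,0],[0,0,0]]]'; python3 - <<'E'
from h import *
s=robot.sense();print(s["ft_force"],s["tool_pos"])
p=robot.get_image("scene");w=robot.get_image("wrist")
for l in("lever_pivot","lever_tip","pad_face","cell_top"): print(l,[(d["score"],d["position"]) for d in robot.landmark_of(p,l)][:4])
cv2.imwrite("pics/s10.png",cv2.resize(p["pixels"][150:260,220:340,::-1],None,fx=6,fy=5,interpolation=cv2.INTER_CUBIC))
cv2.imwrite("pics/w10.png",w["pixels"][:,:,::-1])
E
```

```text
time_s: 12.3
tool_pos: [0.5746, -0.0467, 0.1511]
tool_rot: [0.979, 0.203, -0.0, 0.0]
ft_force: [-0.3, -1.0, -0.6]
gripper_width: 0.0
[-0.32003151 -1.00732111 -0.59505173] [ 0.57455647 -0.04665717  0.15112356]
lever_pivot [(0.63, [206.9, 275.3]), (0.54, [187.3, 399.6])]
lever_tip [(0.78, [174.3, 306.9]), (0.64, [162.3, 393.1])]
pad_face [(0.78, [206.7, 399.1])]
cell_top [(0.97, [208.6, 400.0]), (0.75, [230.7, 276.2])]
```

View pics/s10.png

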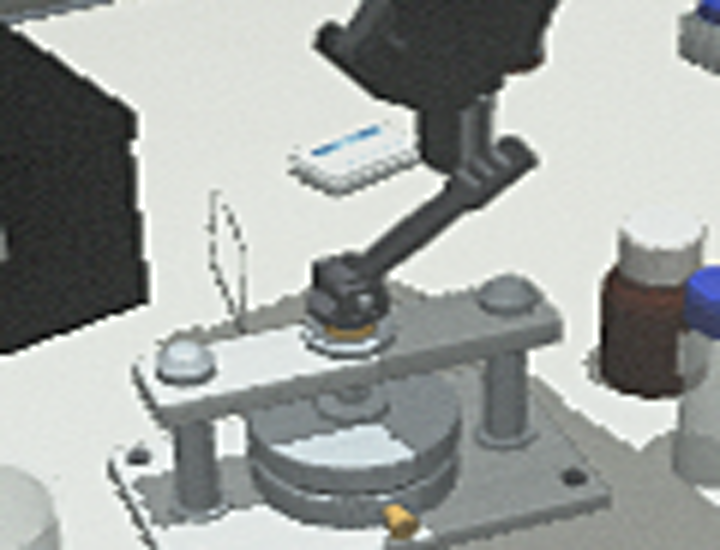

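View pics/w10.png

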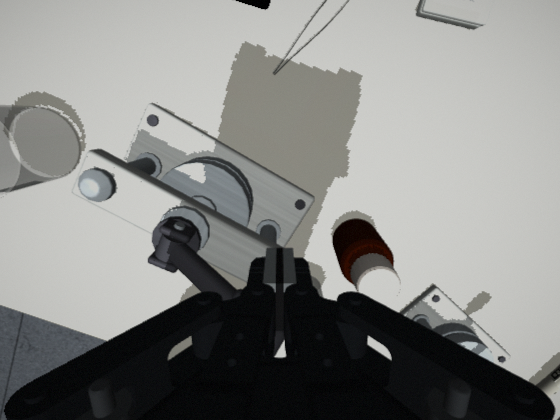

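```bash
python3 - <<'E'
from h import *
p=robot.get_image("scene")
for z in(.164,.168,.172):
  a=atz(p,(306.9,174.3),z)[:2]-[.549,.012]; print(z,a,np.hypot(*a),np.degrees(np.arctan2(a[1],a[0])))
for ang in (-85,-90,-95,-100,-105):
  print(ang,proj(p,(.549+.071*np.cos(np.radians(ang)),.012+.071*np.sin(np.radians(ang)),.168)))
E
python3 -m crank '[[255,[-4,0,0],[0,0,0]],[255,[-7,0,0],[0,0,0]]]' >/dev/null; python3 g.py 5 && python3 -m crank '[[255,[-2,0,0],[0,0,0]]]' >/dev/null; python3 g.py 5 && python3 -m crank '[[255,[-2,0,0],[0,0,0]]]'>/dev/null; python3 g.py 5 && python3 -m crank '[[255,[-2,0,0],[0,0,0]]]'>/dev/null;python3 g.py 5 && python3 -m crank '[[255,[-2,0,0],[0,0,0]]]'
```

```text
0.164 [ 0.01465079 -0.08136383] 0.08267235716233827 -79.79240829102024
0.168 [ 0.00936273 -0.07810509] 0.07866426010010265 -83.16437075713645
0.172 [ 0.00407467 -0.07484635] 0.07495718091860981 -86.883867318781
-85 [304.70014164 175.93947314]
-90 [306.30348133 177.28631224]
-95 [307.70338048 178.71708576]
-100 [308.88681926 180.22307887]
-105 [309.8417982  181.79478065]
F 4.2 ang -72.8 r 61.1
F 7.6 ang -73.9 r 60.7
F 7.6 ang -73.9 r 60.7
F 7.6 ang -73.9 r 60.7
```

```bash
python3 -m crank '[[255,[-2,0,0],[0,0,0]],[255,[-2,0,0],[0,0,0]]]'; python3 -m crank '[[255,[-2,0,0],[0,0,0]],[255,[-2,0,0],[0,0,0]]]';python3 g.py 5
```

```text
time_s: 13.15
tool_pos: [0.5647, -0.0461, 0.152]
tool_rot: [0.979, 0.203, 0.002, 0.0]
ft_force: [10.0, 1.4, -2.3]
gripper_width: 0.0
time_s: 13.35
tool_pos: [0.5633, -0.046, 0.1522]
tool_rot: [0.979, 0.203, 0.002, 0.0]
ft_force: [14.9, 0.9, -4.1]
gripper_width: 0.0
F 15.5 ang -76.1 r 59.8
```

Re-felt the stop: same place, force climbing to 15 N (about 0.9 N m, well over 0.12). Retreating upward to measure the lever's direction.

```bash
python3 -m crank '[[255,[8,-2,0],[0,0,0]],[255,[14,-2,10],[0,0,0]],[255,[14,-2,50],[0,0,0]],[255,[14,-2,95],[0,0,0]],[255,[-10,-5,95],[0,0,0]]]'; python3 -m crank '[[255,[-30,0,0],[0,0,0]],[255,[-40,0,0],[0,0,0]],[255,[-40,0,0],[0,0,0]]]'; python3 - <<'E'
from h import *
from scipy.spatial.transform import Rotation as Ro
s=robot.sense();p=robot.get_image("wrist");sc=robot.get_image("scene")
print(s["tool_pos"],s["ft_force"])
M=np.eye(4);M[:3,:3]=Ro.from_quat(s["tool_rot"]).as_matrix();M[:3,3]=s["tool_pos"]
T=np.linalg.inv(M@np.array(p["mount"]));p["R"]=T[:3,:3];p["t"]=T[:3,3]
for q in (p,sc):
  for l in("lever_pivot","lever_tip","press","cell_top","pad_face"): print(l,[(d["score"],d["position"]) for d in robot.landmark_of(q,l)][:4])
print("proj axis .119",proj(p,(.549,.012,.119)))
np.save("wr.npy",dict(K=p["camera_matrix"],R=p["R"],t=p["t"]),allow_pickle=True)
for a in range(-110,-65,5): print(a,proj(p,(.549+.071*np.cos(np.radians(a)),.012+.071*np.sin(np.radians(a)),.168)))
cv2.imwrite("pics/w11.png",p["pixels"][:,:,::-1]);cv2.imwrite("pics/s11.png",cv2.resize(sc["pixels"][150:260,220:340,::-1],None,fx=6,fy=5,interpolation=cv2.INTER_CUBIC))
E
```

```text
time_s: 13.85
tool_pos: [0.555, -0.0506, 0.2523]
tool_rot: [0.979, 0.203, 0.004, 0.001]
ft_force: [0.0, -0.1, -0.7]
gripper_width: 0.001
time_s: 14.15
tool_pos: [0.5104, -0.0515, 0.2471]
tool_rot: [0.979, 0.203, 0.0, 0.0]
ft_force: [-0.6, -0.5, 0.3]
gripper_width: -0.003
[ 0.51035022 -0.05153823  0.2471028 ] [-0.61059417 -0.50369888  0.27720464]
lever_pivot [(0.94, [297.8, 474.5]), (0.85, [131.6, 226.6])]
lever_tip [(0.66, [277.3, 548.9])]
press [(0.91, [251.8, 430.0]), (0.89, [131.0, 242.7])]
cell_top [(0.83, [128.0, 240.3]), (0.55, [268.3, 441.9])]
pad_face [(0.9, [268.0, 448.2])]
lever_pivot [(0.75, [206.1, 278.9]), (0.42, [189.0, 399.7])]
lever_tip [(0.77, [177.0, 307.7]), (0.67, [161.4, 393.9])]
press [(0.82, [245.5, 277.1]), (0.61, [218.8, 389.9]), (0.31, [231.8, 276.2])]
cell_top [(0.91, [207.6, 402.2]), (0.81, [230.8, 275.7])]
pad_face [(0.8, [231.3, 278.4]), (0.67, [205.5, 398.2])]
proj axis .119 [226.82280052 132.67376103]
-110 [289.62127558 204.69004992]
-105 [295.26299653 198.50546495]
-100 [300.39730304 191.79342633]
-95 [304.98114061 184.58668031]
-90 [308.97271425 176.92223733]
-85 [312.33189133 168.84159373]
-80 [315.0206721  160.39092109]
-75 [317.00372697 151.62120855]
-70 [318.24899759 142.58834197]
```

View pics/w11.png

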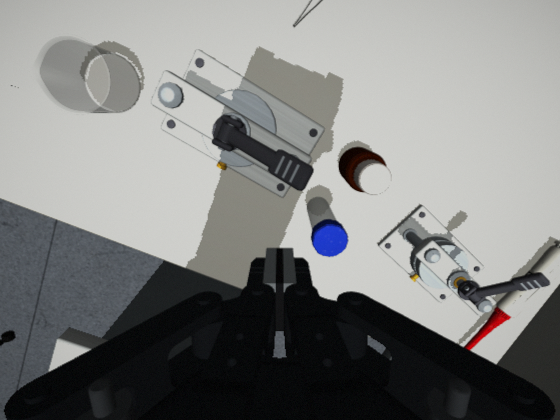

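View pics/s11.png

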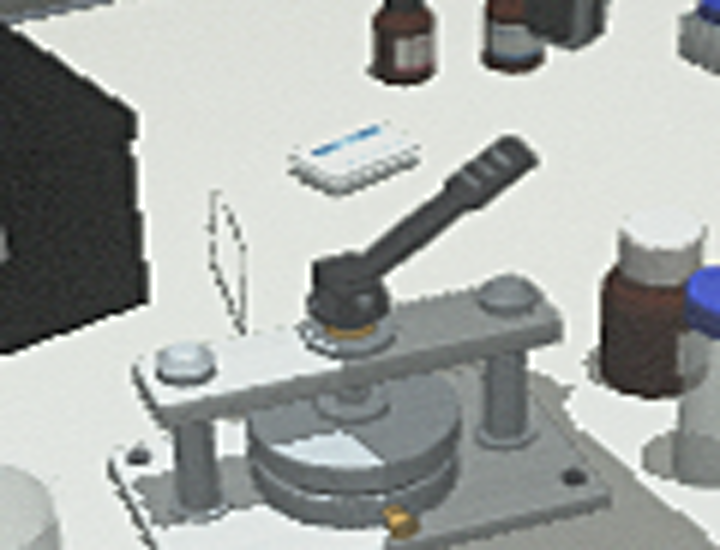

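Wrist view: pivot (227,132), tip about (308,172), so the lever is at about −89°. Pivot projection agrees with z 119, and pad and cell coincide (rows 231.3 / 230.8), so it's snug. Now pressing the lever down at r≈64 mm.

```bash
python3 -m crank '[[255,[20,0,0],[0,0,0]],[255,[40,0,0],[0,0,0]],[255,[40,0,-25],[0,0,0]],[255,[40,0,-50],[0,0,0]],[255,[40,0,-62],[0,0,0]]]'; python3 -m crank '[[255,[0,0,-6],[0,0,0]],[255,[0,0,-12],[0,0,0]],[255,[0,0,-18],[0,0,0]]]'; python3 -m crank '[[255,[0,0,-6],[0,0,0]],[255,[0,0,-12],[0,0,0]]]'
```

```text
time_s: 15.25
tool_pos: [0.5505, -0.0514, 0.1823]
tool_rot: [0.979, 0.203, -0.001, -0.0]
ft_force: [-0.2, 0.3, -0.7]
gripper_width: -0.003
time_s: 15.55
tool_pos: [0.5521, -0.0521, 0.1674]
tool_rot: [0.979, 0.203, 0.001, 0.001]
ft_force: [0.2, -0.1, 3.5]
gripper_width: 0.003
time_s: 15.75
tool_pos: [0.5519, -0.0514, 0.1548]
tool_rot: [0.979, 0.203, 0.001, 0.0]
ft_force: [0.1, -1.6, 4.4]
gripper_width: -0.002
```

```bash
python3 -m crank '[[255,[-2,0,-6],[0,0,0]],[255,[-2,0,-12],[0,0,0]],[255,[-2,0,-17],[0,0,0]]]'; python3 -m crank '[[255,[0,0,-2],[0,0,0]],[255,[0,0,-4],[0,0,0]]]'; python3 g.py 15 && python3 -m crank '[[255,[0,0,-1],[0,0,0]],[255,[0,0,-2],[0,0,0]]]'; python3 g.py 15 && python3 -m crank '[[255,[0,0,-1],[0,0,0]],[255,[0,0,-2],[0,0,0]]]';python3 g.py 15
```

```text
time_s: 16.05
tool_pos: [0.5492, -0.0515, 0.1369]
tool_rot: [0.979, 0.203, -0.0, 0.0]
ft_force: [-0.2, -2.8, 4.3]
gripper_width: -0.0
time_s: 16.25
tool_pos: [0.5492, -0.0515, 0.1331]
tool_rot: [0.979, 0.203, -0.0, 0.0]
ft_force: [0.6, -4.5, 4.1]
gripper_width: 0.002
F 6.1 ang -89.8 r 63.5
time_s: 16.45
tool_pos: [0.5492, -0.0515, 0.1313]
tool_rot: [0.979, 0.203, -0.0, 0.0]
ft_force: [-0.2, -4.0, 5.2]
gripper_width: -0.003
F 6.6 ang -89.8 r 63.5
time_s: 16.65
tool_pos: [0.5495, -0.0518, 0.1296]
tool_rot: [0.979, 0.203, 0.0, 0.0]
ft_force: [-2.0, -5.6, 11.9]
gripper_width: 0.001
F 13.3 ang -89.6 r 63.8
```

```bash
python3 -m crank '[[255,[0,0,-1],[0,0,0]],[255,[0,0,-1],[0,0,0]]]'; python3 g.py 18 && python3 -m crank '[[255,[0,0,-1],[0,0,0]],[255,[0,0,-1],[0,0,0]]]'
```

```text
time_s: 16.85
tool_pos: [0.5496, -0.052, 0.1289]
tool_rot: [0.979, 0.203, 0.0, 0.0]
ft_force: [-2.7, -5.9, 14.6]
gripper_width: -0.001
F 16.0 ang -89.4 r 64.0
time_s: 17.05
tool_pos: [0.5499, -0.0522, 0.1283]
tool_rot: [0.979, 0.203, 0.001, 0.001]
ft_force: [-2.9, -7.4, 18.7]
gripper_width: -0.001
```

Hard stop of the fold reached. Lifting straight up, then backing off for a view.

```bash
python3 -m crank '[[255,[0,0,10],[0,0,0]],[255,[0,0,40],[0,0,0]],[255,[0,0,80],[0,0,0]],[255,[0,0,120],[0,0,0]],[255,[-30,0,120],[0,0,0]]]'; python3 -m crank '[[255,[-15,0,0],[0,0,0]],[255,[-15,0,0],[0,0,0]]]'; python3 - <<'E'
from h import *
from scipy.spatial.transform import Rotation as Ro
s=robot.sense();p=robot.get_image("wrist");sc=robot.get_image("scene")
M=np.eye(4);M[:3,:3]=Ro.from_quat(s["tool_rot"]).as_matrix();M[:3,3]=s["tool_pos"]
T=np.linalg.inv(M@np.array(p["mount"]));p["R"]=T[:3,:3];p["t"]=T[:3,3]
for q in (p,sc):
  for l in("lever_pivot","lever_tip","cell_top","pad_face"): print(l,[(d["score"],d["position"]) for d in robot.landmark_of(q,l)][:4])
  print("axis",proj(q,(.549,.012,.119)))
  for a in range(-100,-75,5): print(a,proj(q,(.549+.086*np.cos(np.radians(a)),.012+.086*np.sin(np.radians(a)),.119)))
cv2.imwrite("pics/w12.png",p["pixels"][:,:,::-1]);cv2.imwrite("pics/s12.png",cv2.resize(sc["pixels"][150:270,190:350,::-1],None,fx=5,fy=5,interpolation=cv2.INTER_CUBIC))
E
```

```text
time_s: 17.55
tool_pos: [0.5231, -0.0503, 0.2521]
tool_rot: [0.979, 0.203, 0.004, 0.0]
ft_force: [-0.7, 1.3, -0.6]
gripper_width: -0.003
time_s: 17.75
tool_pos: [0.5026, -0.0511, 0.2476]
tool_rot: [0.979, 0.203, -0.0, 0.0]
ft_force: [-0.8, -0.2, -0.2]
gripper_width: -0.004
lever_pivot [(0.9, [126.7, 232.5]), (0.89, [290.6, 478.8])]
lever_tip [(0.75, [270.8, 550.8]), (0.63, [167.7, 323.0])]
cell_top [(0.68, [260.2, 446.3]), (0.61, [119.3, 244.0])]
pad_face [(0.77, [263.8, 452.0])]
axis [230.86184626 123.99078474]
-100 [314.90055153 179.85553827]
-95 [319.56526746 172.60726808]
-90 [323.64732815 164.89844551]
-85 [327.10621908 156.77088505]
-80 [329.90349399 148.2711049 ]
lever_pivot [(0.67, [188.7, 401.2]), (0.66, [207.9, 275.2])]
lever_tip [(0.71, [195.8, 314.7]), (0.58, [159.4, 394.1])]
cell_top [(0.96, [206.8, 400.0]), (0.88, [230.6, 275.0]), (0.67, [205.1, 277.6])]
pad_face [(0.78, [203.8, 396.3]), (0.77, [231.1, 282.1]), (0.24, [244.8, 279.4])]
axis [277.3079933  205.72802008]
-100 [314.85578484 197.66165426]
-95 [313.44046613 195.79839174]
-90 [311.7775628 194.0309396]
-85 [309.88282465 192.36957587]
-80 [307.77284277 190.82356117]
```

View pics/w12.png

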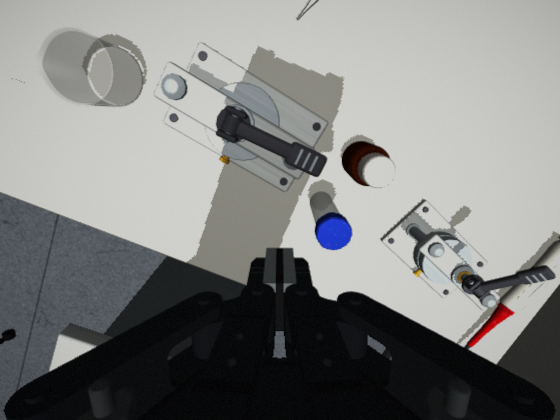

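View pics/s12.png

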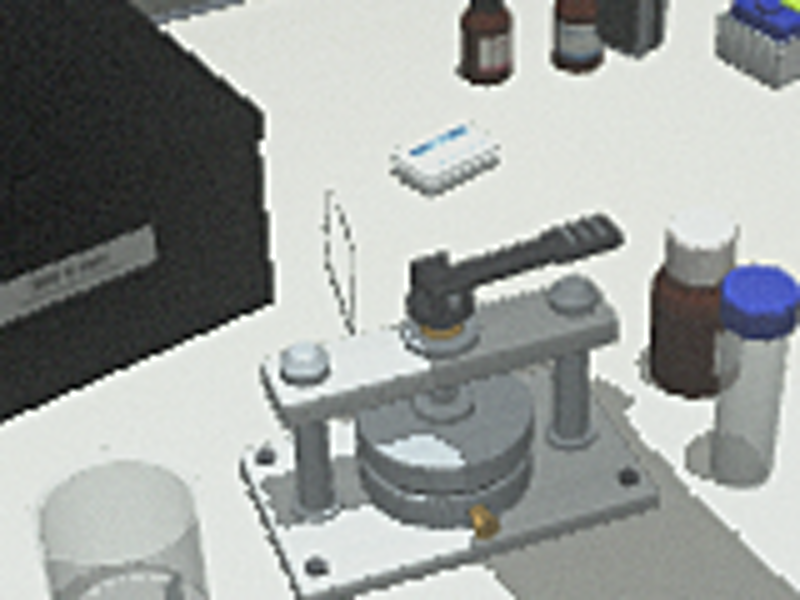

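The lever lies level: tip detected at wrist (323,168), against a projected (324,165) for a level lever at −90°. The pad is on the cell, and the beaker, bottle and tube stand where they were. The gripper is clear, so I'm handing in.

```bash
python3 - <<'E'
from cell import robot
print(robot.hand_in(), robot.sense()["time_s"])
E
```

```text
the job is handed in; nothing more can be done
the job is handed in; nothing more can be done
```

I screwed the press closed to its hard stop with the lever raised, then folded the lever down flat and handed in, about 18 s into the 54 s.

- **Which press:** I worked on the larger one, measured at about 169 x 98 mm. The look-alike is about 142 mm long.
- **Screwing in:** I pushed the raised lever clockwise with the shut fingers, about 290° in all, at 2–4 N. The force then jumped to 17–18 N. I backed off and pushed again, and it stopped in the same place at about 15 N (roughly 0.9 N m).
- **Snug check:** after the stop, the pad and cell-top image rows coincided (231.3 and 230.8). The pivot projected to within about a pixel of its snug height, z 119 mm.
- **Folding:** I pressed the lever down with 4–6 N until it met its stop at about 19 N. The last pictures show it level. The beaker, bottle and tube look unmoved, by eye only. The gripper was clear of everything.

**Less certain:**
- The pictures put the lever at −87° to −90° before folding and −90° to −92° after, which is within measuring error.
- During the final press there was a sideways force of about 3 N, which could have turned the screw back by up to about 0.6° (roughly 0.01 mm). I did not re-feel the screw after folding.

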